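# Sweep the stray bottle caps into the catch tray

### The arm

A 6-joint arm with a two-finger parallel gripper is mounted at the origin on the work surface. World frame = base frame: x ahead of the robot, y to its left, z up, the work surface at z = 0. Lengths are in mm, angles in rad, forces in N, time in s.
With the tool pointing down it reaches from about 325 to 850 mm from the base axis. Payload 4.4 kg.
Tool frame: the origin (TCP) lies midway between the tips of the shut fingers; the grasp point (between the pads) lies 19 mm behind it (ctrl.hold_point_z is the distance from the TCP to the grasp point, in mm); z points along the fingers, y is the direction in which the jaws open and shut (so a half turn about z gives the same grasp; the last joint's range is limited). The gripper opens to 94 mm and grips with 3 to 60 N. Pads are 16 mm wide; open, the fingers measure 119 mm over their backs; the gripper's body (75 mm by 177 mm) begins 78 mm behind the grasp point.
Start: joints at [0.991, 0.207, 1.542, -0, 1.393, -0.15], TCP at [239.606, 522.701, 205.447] pointing down, gripper open.
Joint ranges: [-2.73, 2.73], [-0.86, 2.22], [0.23, 2.46], [-1.11, 4.25], [0.08, 2.63], [-2.82, 2.82]. Speed limits (rad/s): [2.79, 2.79, 3.14, 3.14, 3.14, 3.14].

### API

Orientations are given as a unit quaternion [w, x, y, z].
In Python, from cell import monitor, vision, ctrl gives the robot as it stands. The module is installed in compiled form; this text tells all that it offers.
- The arm moves only by the shell command python3 -m handwheel 'ROWS' [FORCE]. ROWS is JSON, one flat list of numbers, 7 for each row, row after row: the shift along the tool's x, y, z in cm, then the turn, a rotation vector about the tool's x, y, z in rad, then the opening, from -1 (shut) to 1 (fully open), so that 0 is half open. In form: [dx, dy, dz, rx, ry, rz, hand, dx, dy, dz, rx, ry, rz, hand, ...]. A call has 1 to 8 rows; each row is the pose to reach, as a shift and turn from the pose measured when the call began, along the tool's axes at that moment; what a row does not reach only later rows make up. A row lasts 1/10 s, in which the tool goes at most 50 mm and 8.59 degrees, less where a joint would pass 70% of its speed; a pose out of reach is approached as far as the arm can. A call with a gripper value outside its range is refused whole. The fingers move at their own pace and stop on an object; FORCE is the grip in N (left out, the last holds). Time passes only in rows, so rows that repeat a pose let the fingers close. It gives the time, the measured TCP pose, the force and the opening at its end, in the units of the state.
- monitor.get_obs(): the state, without advancing time (a new reading comes with each control period).
- vision.grab_frame(name): name is "scene" or "top" or "wrist"; returns (picture, depth): 384x512x3 uint8, blue, green, red; 384x512 float32, mm along the optical axis (not along the pixel's ray), 0 where there is no reading.
- vision.get_calibration(name): a dict with "mtx" (3x3 intrinsics, pixels), "R" (3x3) and "t" (3): a world point X has camera coordinates R X + t. Camera axes: x right, y down, z forward; pixel columns grow to the right and rows downward; lengths in mm; the calibration is good to about 2 mm. A picture is of the moment at which its call begins: read the wrist's pose just before it. get_calibration takes no time and is no camera call; for the wrist camera it gives the pose at the moment of the call.
- ctrl.hand_in(): hands the job in, once; it reports no verdict.
The state is a dict: "time_s": time; "qpos": joint angles; "qd": joint speeds; "effort": joint torques, N m; "position": TCP position; "tcp_rot": TCP orientation; "force": force on the tool from outside, world axes, zero at the start; "moment": the same for the moment, N m; "gripper_width": finger opening in mm.
Only numpy, scipy, OpenCV 4.12 (cv2) and the standard library are available. Lean on these libraries where they do the work, as an engineer would, in place of code of your own. Each camera call takes 0.05 s, during which the arm holds its last target. There are 200 camera calls.

### The job

Clear the bench after bottle filling: with the closed fingers, sweep the three blue bottle caps along the bench top into the catch tray through its open side, until each lies flat and wholly inside. Slide them only, never lift or tip one, and leave the small red cap, the two vials and everything else on the bench where they stand.

Things in the scene. Friction and masses are not known exactly. Their poses are not given: they have to be found in the camera images.
- tray: catch tray fixed to the bench: three aluminium walls 30 mm high, 5 mm thick, round a white film floor flush with the bench (no sill); its own -y side, marked by a green strip, is open. Inside 220 mm along x (faces at +-110 mm), 120 mm along y (back face at +60, open edge at -60 mm). Origin: centre of the floor, z up. It stands on the robot's left, its mouth faces right (-y), turned up to 0.25 rad.
- cap_a: bottle screw cap of saturated blue plastic, ribbed side, 45 mm diameter, 25 mm high, about 30 g, lying loose on the bench with its closed top up; one of three alike. Origin: centre of its underside, z up. It slides on the bench when pushed low on its side; it does not roll. A straight slide into the tray is clear once any blue cap nearer the tray is in.
- cap_b: bottle screw cap of saturated blue plastic, ribbed side, 45 mm diameter, 25 mm high, about 30 g, lying loose on the bench with its closed top up; one of three alike. Origin: centre of its underside, z up. It slides on the bench when pushed low on its side; it does not roll. A straight slide into the tray is clear once any blue cap nearer the tray is in.
- cap_c: bottle screw cap of saturated blue plastic, ribbed side, 45 mm diameter, 25 mm high, about 30 g, lying loose on the bench with its closed top up; one of three alike. Origin: centre of its underside, z up. It slides on the bench when pushed low on its side; it does not roll. A straight slide into the tray is clear once any blue cap nearer the tray is in.
- red_cap: small red ribbed screw cap, 30 mm diameter, 20 mm high, loose, to be left alone. Origin: centre of its underside.
- amber_vial: amber glass vial with yellow cap, 24 mm diameter, 46 mm high, standing loose, to be left alone. Origin: centre of its underside.
- clear_vial: pale glass vial with white cap, 24 mm diameter, 46 mm high, standing loose, to be left alone. Origin: centre of its underside.
- beaker: open glass beaker, 60 mm diameter, 50 mm high, standing loose beyond the work, to be left alone. Origin: centre of its underside.
- jar: glass jar with orange cap, 54 mm diameter, 50 mm high, standing loose beyond the work, to be left alone. Origin: centre of its underside.
- spatula: hand spatula with wooden handle and flat steel blade, 180 mm long, lying on the bench to the right of the work, to be left alone. Origin: under the middle of the tool, its x axis along the tool.

How it is judged (in metres and radians):
At the end, for the whole second after the job is handed in: All three blue caps lie flat (tilt under 0.15 rad, underside within 6 mm of the bench) and at rest inside the tray, each cap's centre at least 20 mm inside the line of the open edge; the red cap, both vials, beaker, jar and spatula are within 15 mm of where they began (y of cap_a in the frame of tray between -0.04 and 0.06 m and x of cap_a in the frame of tray between -0.1 and 0.1 m and height (world z) of each of cap_a, cap_b, cap_c below 0.006 m and angle between each of cap_a, cap_b, cap_c's own z axis and vertical below 0.15 rad and linear speed of each of cap_a, cap_b, cap_c below 0.02 m/s and y of cap_b in the frame of tray between -0.04 and 0.06 m and x of cap_b in the frame of tray between -0.1 and 0.1 m and y of cap_c in the frame of tray between -0.04 and 0.06 m and x of cap_c in the frame of tray between -0.1 and 0.1 m and distance of each of red_cap, amber_vial, clear_vial, beaker, jar, spatula from where it was at the start of the episode below 0.015 m); the robot touches nothing.
It fails at once if a blue cap was lifted off the bench (underside origin more than 12 mm up) (height (world z) of any of cap_a, cap_b, cap_c above 0.012 m).
It fails at once if a blue cap was tipped (more than 0.5 rad) (angle between any of cap_a, cap_b, cap_c's own z axis and vertical above 0.5 rad).
It fails at once if a bystander was disturbed: moved more than 15 mm (distance of any of red_cap, amber_vial, clear_vial, beaker, jar, spatula from where it was at the start of the episode above 0.015 m).
It fails at once if the red cap or a vial was knocked over (angle between any of red_cap, amber_vial, clear_vial's own z axis and vertical above 0.5 rad).
It also fails if it takes over 64 s, if anything falls off the work surface, if the arm or the gripper's body presses on something with over 40 N, if the wrist force passes 120 N, or if a joint passes its speed limit or range.

## Working session

There is one attempt and no reset: what is moved stays moved. The work goes in short steps, Python scripts to look and compute and a shell command to move; the robot and the scene stay as the last step left them, time stands still between calls to the robot, and variables do not carry over. Pictures are saved under pics/ and viewed, about 8 in all and at most 12, crops included, and the job is handed in when it is done.

```bash
mkdir -p pics; python3 - <<'E'
from cell import monitor, vision
import cv2,numpy as np
o=monitor.get_obs();print({k:np.round(v,3).tolist() for k,v in o.items()})
for n in("top","scene"):
    p,d=vision.grab_frame(n);cv2.imwrite(f"pics/{n}0.png",p);np.save(f"{n}0.npy",d)
    print(n,vision.get_calibration(n))
E
```

```text
{'time_s': 0.0, 'qpos': [0.991, 0.207, 1.543, -0.0, 1.393, -0.15], 'qd': [-0.001, -0.002, -0.001, 0.002, -0.0, -0.001], 'effort': [0.0, -37.088, -28.141, 0.07, 0.036, -0.0], 'position': [239.153, 522.029, 204.324], 'tcp_rot': [-0.0, 0.213, 0.977, -0.001], 'force': [-0.557, -0.106, 0.91], 'moment': [0.005, -0.009, 0.007], 'gripper_width': 93.779}
top {'mtx': array([[488.75328057,   0.        , 252.34618879],
       [  0.        , 488.75328057, 191.43156103],
       [  0.        ,   0.        ,   1.        ]]), 'R': array([[ 0.00819593, -0.99973381, -0.02156721],
       [-0.98251581, -0.00403929, -0.18613534],
       [ 0.18599868,  0.02271568, -0.98228738]]), 't': array([-51.98582122, 585.8450989 , 973.57039524])}
scene {'mtx': array([[368.11488389,   0.        , 255.13710876],
       [  0.        , 368.11488389, 189.45936114],
       [  0.        ,   0.        ,   1.        ]]), 'R': array([[ 0.45554445,  0.89009465,  0.01451787],
       [ 0.73448687, -0.36659073, -0.57108692],
       [-0.5029993 ,  0.27081866, -0.82076121]]), 't': array([-225.04562273, -441.77823232, 1109.47618595])}
```

View pics/top0.png

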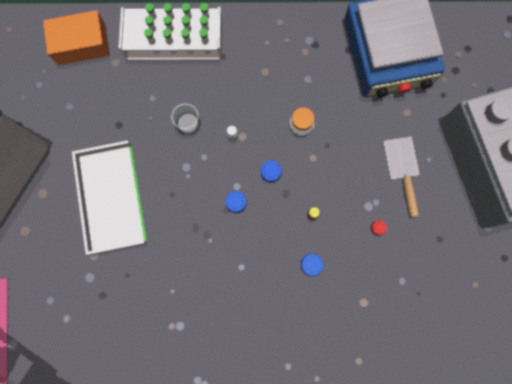

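View pics/scene0.png

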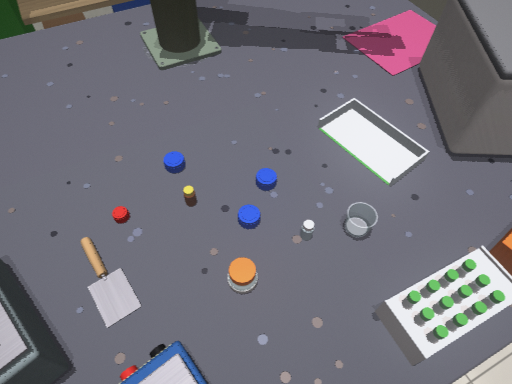

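The top view shows blue caps at (236,202), (271,171) and (312,265). The amber vial is at (314,213), the clear vial at (232,131), the red cap at (379,228), and the tray on the left with its green edge around (135,190). The scene view agrees.

```bash
cat > h.py <<'E'
import cv2,numpy as np
from cell import vision
def ray(n,uv,z,C=None):
    c=C or vision.get_calibration(n);R=c["R"];o=-R.T@c["t"]
    d=R.T@np.linalg.inv(c["mtx"])@np.array([uv[0],uv[1],1.]);return (o+d*(z-o[2])/d[2])
def blobs(p,lo,hi,amin=30):
    m=cv2.inRange(cv2.cvtColor(p,cv2.COLOR_BGR2HSV),lo,hi)
    k,_,s,c=cv2.connectedComponentsWithStats(m)
    return [(c[i],s[i],m) for i in range(1,k) if s[i][4]>=amin]
BLUE=((110,150,60),(130,255,255))
def caps(n,p): # closed top at z=25: brightest part approximated by whole blob, mean height used
    return [(ray(n,c,20 if n=="scene" else 22),s[4],c) for c,s,_ in blobs(p,*BLUE) if s[4]<1500]
E
python3 - <<'E'
from h import *
for n in("top","scene"):
    p=cv2.imread(f"pics/{n}0.png")
    for x,a,c in caps(n,p): print(n,"blue",x.round(1),a,c.round(1))
    for nm,lo,hi,z in(("red",(0,180,80),(4,255,255),18),("red2",(172,180,80),(180,255,255),18),("yel",(24,150,80),(35,255,255),44),("orange",(8,180,80),(18,255,255),48),("green",(50,100,60),(75,255,255),0)):
        for c,s,m in blobs(p,lo,hi,25): print(n,nm,ray(n,c,z).round(1),s.tolist())
    q=cv2.inRange(p,(200,200,200),(255,255,255));k,_,s,c=cv2.connectedComponentsWithStats(q)
    for i in range(1,k):
        if s[i][4]>25: print(n,"white",ray(n,c[i],44 if s[i][4]<200 else 0).round(1),s[i].tolist())
p=cv2.imread("pics/top0.png")
for c,s,m in blobs(p,(50,100,60),(75,255,255),80):
    if s[0]<200 and s[1]>100:
        print("greenpx",s);y,x=np.where(m[s[1]:s[1]+s[3],s[0]:s[0]+s[2]]);P=np.array([ray("top",(a+s[0],b+s[1]),0)[:2] for a,b in zip(x,y)])
        print(P[P[:,0].argmin()],P[P[:,0].argmax()],cv2.fitLine(P.astype(np.float32),cv2.DIST_L2,0,.01,.01).ravel())
# tray floor corners
q=cv2.inRange(p,(190,190,190),(255,255,255));q[:,170:]=0;q[:130]=0
q=cv2.morphologyEx(q,cv2.MORPH_OPEN,np.ones((9,9)))
b=cv2.minAreaRect(np.argwhere(q)[:,::-1].astype(np.float32));print([ray("top",u,0)[:2].round(1) for u in cv2.boxPoints(b)])
E
```

```text
top blue [638.6 -87.5  22. ] 324 [270.7 170.7]
top blue [570.1 -11.6  22. ] 327 [235.6 201.4]
top blue [ 436.5 -173.8   22. ] 340 [311.6 264.4]
top red [ 833.6 -387.7   18. ] [399, 84, 11, 8, 59]
top green [1046.   203.9    0. ] [146, 3, 7, 9, 49]
top green [1045.6  160.5    0. ] [164, 3, 7, 9, 48]
top green [1045.1  116.5    0. ] [182, 3, 8, 9, 48]
top green [1045.6   72.4    0. ] [201, 3, 7, 9, 50]
top green [1011.9  203.     0. ] [146, 16, 7, 9, 42]
top green [1011.6  159.2    0. ] [164, 16, 7, 9, 42]
top green [1011.9  115.4    0. ] [183, 16, 6, 9, 44]
top green [1011.8   72.2    0. ] [201, 16, 6, 9, 43]
top green [979.2 203.1   0. ] [145, 29, 7, 8, 45]
top green [979.3 159.2   0. ] [164, 29, 6, 8, 40]
top green [979.1 115.7   0. ] [182, 29, 7, 9, 43]
top green [979.4  72.4   0. ] [200, 29, 7, 8, 44]
top green [588.3 207.4   0. ] [131, 149, 15, 91, 115]
top white [986.1 157.1   0. ] [122, 9, 98, 40, 2432]
top white [724.3  -1.1  44. ] [228, 127, 8, 7, 49]
top white [575.5 267.2   0. ] [80, 148, 63, 106, 4852]
scene blue [-238.1  -79.5   20. ] 213 [130.3   4.4]
scene blue [ 442.2 
[... 1009 characters left out ...]
2, 108]
scene white [583.7 268.6   0. ] [320, 98, 109, 85, 3306]
scene white [724.2  -3.   44. ] [304, 220, 10, 9, 72]
scene white [945.3 261.3  44. ] [482, 246, 30, 33, 90]
scene white [961.1 161.    0. ] [385, 249, 127, 109, 4320]
scene white [ 841.9 -332.4    0. ] [141, 355, 54, 29, 802]
scene white [1060.    83.6   44. ] [467, 368, 13, 11, 75]
scene white [1059.2   60.3   44. ] [453, 376, 15, 8, 69]
scene white [1072.3   84.4   44. ] [473, 377, 13, 7, 49]
greenpx [131 149  15  91 115]
[489.6208014  186.83852614] [693.20741269 228.77366696] [9.7853011e-01 2.0610395e-01 5.8893500e+02 2.0749519e+02]
[array([677.4, 349.9]), array([696.7, 234.9]), array([479.5, 189. ]), array([461.1, 299.7])]
```

```bash
cat > go.py <<'E'
import sys,numpy as np
from cell import monitor
from scipy.spatial.transform import Rotation as R
def go(xyz,yaw_deg):
    o=monitor.get_obs();q=o["tcp_rot"];r=R.from_quat([q[1],q[2],q[3],q[0]])
    c,s=np.cos(np.radians(yaw_deg)),np.sin(np.radians(yaw_deg))
    T=R.from_matrix(np.array([[c,s,0],[s,-c,0],[0,0,-1.]]))
    print("t",o["time_s"],"pos",np.round(o["position"],1),"F",np.round(o["force"],1),"w",round(o["gripper_width"],1))
    print("cm",np.round(r.inv().apply(np.array(xyz)-o["position"])/10,2),"rot",np.round((r.inv()*T).as_rotvec(),3))
if __name__=="__main__": a=[float(v) for v in sys.argv[1:]];go(a[:3],a[3])
E
python3 go.py 570 -58 150 88
python3 - <<'E'
from h import *
print("amber",ray("top",(314,213),46),"beaker",ray("top",(187,119),10),"jar",ray("top",(303,120),45))
E
```

```text
t 0.1 pos [239.2 522.1 204.4] F [ 0.4  0.3 -0.4] w 94.1
cm [-54.24 -38.94   5.5 ] rot [-2.000e-03  1.000e-03  1.176e+00]
amber [ 542.2405552  -177.90501267   46.        ] beaker [761.0220302  102.15110064  10.        ] jar [ 746.76622954 -157.22133497   45.        ]
```

```bash
python3 -m handwheel '[-54.2,-38.9,5.5,0,0,1.176,-1,-54.2,-38.9,5.5,0,0,1.176,-1,-54.2,-38.9,5.5,0,0,1.176,-1,-54.2,-38.9,5.5,0,0,1.176,-1,-54.2,-38.9,5.5,0,0,1.176,-1,-54.2,-38.9,5.5,0,0,1.176,-1,-54.2,-38.9,5.5,0,0,1.176,-1,-54.2,-38.9,5.5,0,0,1.176,-1]' 20; python3 go.py 570 -58 100 88
```

```text
time_s: 0.9
position: [437.0, 174.3, 172.0]
tcp_rot: [0.0, 0.721, 0.693, -0.001]
force: [0.3, 1.0, -0.7]
gripper_width: 33.1
t 0.9 pos [437.  174.3 172. ] F [ 0.3  1.  -0.7] w 33.1
cm [-22.66  14.23   7.22] rot [-0.001  0.002 -0.006]
```

```bash
python3 -m handwheel '[-22.7,14.2,7.2,0,0,0,-1,-22.7,14.2,7.2,0,0,0,-1,-22.7,14.2,7.2,0,0,0,-1,-22.7,14.2,7.2,0,0,0,-1,-22.7,14.2,7.2,0,0,0,-1,-22.7,14.2,7.2,0,0,0,-1,-22.7,14.2,7.2,0,0,0,-1,-22.7,14.2,7.2,0,0,0,-1]'; python3 - <<'E'
from h import *
from cell import monitor
C=vision.get_calibration("wrist");p,d=vision.grab_frame("wrist");cv2.imwrite("pics/w1.png",p)
for c,s,_ in blobs(p,*BLUE): print(ray("wrist",c,22,C).round(1),s)
E
python3 go.py 570 -58 8 88
```

```text
time_s: 1.7
position: [568.9, -58.4, 99.3]
tcp_rot: [-0.001, 0.722, 0.692, -0.001]
force: [0.2, 0.9, 0.2]
gripper_width: 0.4
[572.9 -11.6  22. ] [ 232  122   50   51 1796]
[637.4 -76.1  22. ] [ 303  195   50   42 1129]
[ 447.1 -152.2   22. ] [120 276  45  20 576]
t 1.75 pos [568.9 -57.7  99.7] F [-0.1  0.3 -0.2] w 0.7
cm [-0.02  0.14  9.17] rot [-0.003  0.001 -0.006]
```

View pics/w1.png

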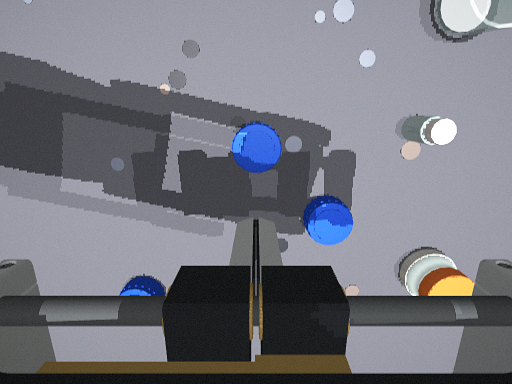

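The wrist view shows cap B straight ahead of the fingers at (257,147), at (573,-12), which agrees with the top view. Cap A is clear to the right.

```bash
python3 -m handwheel '[0,0,3,0,0,0,-1,0,0,6,0,0,0,-1,0,-0.2,8,0,0,0,-1,0,-0.2,9,0,0,0,-1,0,-0.2,9.2,0,0,0,-1,0.5,-0.2,9.2,0,0,0,-1,1,-0.2,9.2,0,0,0,-1,1.5,-0.2,9.2,0,0,0,-1]'; python3 go.py 583 255 8 88
```

```text
time_s: 2.55
position: [568.5, -42.3, 9.2]
tcp_rot: [0.0, 0.721, 0.693, -0.0]
force: [-0.2, -0.4, -0.3]
gripper_width: 0.2
t 2.55 pos [568.5 -42.3   9.2] F [-0.2 -0.4 -0.3] w 0.2
cm [29.76  0.25  0.08] rot [-0.     0.001 -0.005]
```

```bash
python3 -m handwheel '[1,0,0.1,0,0,0,-1,2.5,0,0.1,0,0,0,-1,4,0,0.1,0,0,0,-1,5.5,0,0.1,0,0,0,-1,7,0.1,0.1,0,0,0,-1,8.5,0.1,0.1,0,0,0,-1,10,0.1,0.1,0,0,0,-1,11.5,0.1,0.1,0,0,0,-1]'; python3 - <<'E'
from h import *
p,d=vision.grab_frame("top");cv2.imwrite("pics/t2.png",p)
print([x.round(1) for x,a,c in caps("top",p)])
C=vision.get_calibration("wrist");p,d=vision.grab_frame("wrist");cv2.imwrite("pics/w2.png",p)
for c,s,_ in blobs(p,*BLUE): print(ray("wrist",c,22,C).round(1),s)
E
python3 go.py 583 255 8 88
```

```text
time_s: 3.35
position: [574.1, 74.0, 8.0]
tcp_rot: [0.0, 0.721, 0.693, -0.0]
force: [-0.2, 0.2, 0.2]
gripper_width: 0.2
[array([638.7, -87.5,  22. ]), array([ 436.4, -173.9,   22. ])]
[575.6 111.5  22. ] [ 219  147   74   77 4417]
t 3.45 pos [574.   74.8   8. ] F [-0.1 -0.2  0.4] w 0.5
cm [18.04  0.22 -0.02] rot [-0.     0.001 -0.003]
```

```bash
python3 -m handwheel '[1.5,0,0,0,0,0,-1,3,0,0,0,0,0,-1,4.5,0,0,0,0,0,-1,6,0.1,0,0,0,0,-1,7.5,0.1,0,0,0,0,-1,9,0.1,0,0,0,0,-1,10.5,0.2,0,0,0,0,-1,12,0.2,0,0,0,0,-1]'; python3 - <<'E'
from h import *
C=vision.get_calibration("wrist");p,d=vision.grab_frame("wrist");cv2.imwrite("pics/w3.png",p)
for c,s,_ in blobs(p,*BLUE): print(ray("wrist",c,22,C).round(1),s)
E
python3 go.py 583 255 8 88
```

```text
time_s: 4.25
position: [580.7, 195.9, 7.8]
tcp_rot: [0.0, 0.72, 0.694, -0.0]
force: [-0.2, 0.8, -0.5]
gripper_width: 0.7
[582.  229.5  22. ] [ 219  150   74   77 4300]
t 4.3 pos [580.7 198.2   8. ] F [ 0.8  2.  -0. ] w 0.2
cm [5.69 0.02 0.01] rot [ 0.001 -0.001 -0.002]
```

View pics/w3.png

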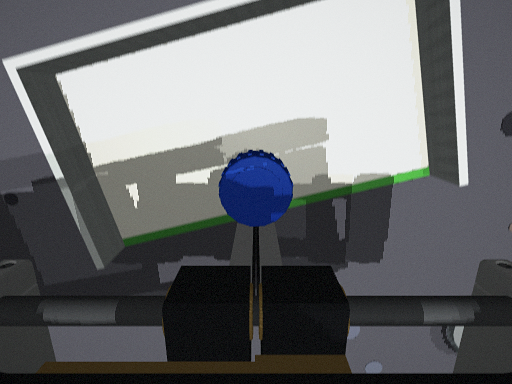

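The wrist view shows the cap at (256,188), just crossing the green edge near the middle of the mouth.

```bash
python3 -m handwheel '[1.5,0,0,0,0,0,-1,3,0,0,0,0,0,-1,4.2,0,0,0,0,0,-1,5.2,0,0,0,0,0,-1,6,0,0,0,0,0,-1,6,0,0,0,0,0,-1,4,0,0,0,0,0,-1,2,0,0,0,0,0,-1]'; python3 - <<'E'
from h import *
C=vision.get_calibration("wrist");p,d=vision.grab_frame("wrist");cv2.imwrite("pics/w4.png",p)
for c,s,_ in blobs(p,*BLUE): print(ray("wrist",c,22,C).round(1),s)
for nm,lo,hi in(("green",(50,100,60),(75,255,255)),):
  for c,s,m in blobs(p,lo,hi,100):
    y,x=np.where(m>0); i,j=x.argmin(),x.argmax(); print("green ends",[ray("wrist",(x[k],y[k]),0,C).round(1) for k in(i,j)],s)
E
python3 go.py 638 -134 120 89
```

```text
time_s: 5.1
position: [581.3, 217.8, 8.0]
tcp_rot: [-0.0, 0.719, 0.695, 0.0]
force: [-0.4, 0.4, 0.1]
gripper_width: 0.6
[584.  291.9  22. ] [ 216   81   79   78 4701]
green ends [array([483.7, 186.2,   0. ]), array([699.1, 232.3,   0. ])] [ 277  201  147   40 1005]
green ends [array([483.7, 186.2,   0. ]), array([699.1, 232.3,   0. ])] [127 245 106  29 681]
t 5.15 pos [581.1 214.4   7.7] F [-0.9 -1.3 -0.6] w 0.4
cm [-34.62   6.99 -11.17] rot [-0.001  0.002 -0.02 ]
```

```bash
python3 -m handwheel '[0,0,-4,0,0,0,-1,-1,0,-8,0,0,0,-1,-5,1,-10,0,0,0,-1,-10,2,-10,0,0,-0.02,-1,-15,3,-10,0,0,-0.02,-1,-20,4,-10,0,0,-0.02,-1,-25,5,-10,0,0,-0.02,-1,-30,6.4,-10,0,0,-0.02,-1]'; python3 go.py 638 -134 8 89
```

```text
time_s: 5.95
position: [632.2, -84.1, 108.3]
tcp_rot: [0.0, 0.714, 0.7, -0.001]
force: [1.0, 0.9, 0.9]
gripper_width: 0.7
t 5.95 pos [632.2 -84.1 108.3] F [1.  0.9 0.9] w 0.7
cm [-4.96  0.68 10.04] rot [-0.001  0.002 -0.001]
```

```bash
python3 -m handwheel '[-4,0.6,0,0,0,0,-1,-5,0.7,0,0,0,0,-1,-5,0.7,3,0,0,0,-1,-5,0.7,6,0,0,0,-1,-5,0.7,8.5,0,0,0,-1,-5,0.7,9.7,0,0,0,-1,-5,0.7,10,0,0,0,-1,-4.5,0.7,10,0,0,0,-1]';python3 - <<'E'
from h import *
C=vision.get_calibration("wrist");p,d=vision.grab_frame("wrist");cv2.imwrite("pics/w5.png",p)
for c,s,_ in blobs(p,*BLUE): print(ray("wrist",c,22,C).round(1),s)
E
python3 go.py 645 251 8 89
```

```text
time_s: 6.75
position: [638.6, -129.4, 8.8]
tcp_rot: [0.001, 0.714, 0.7, -0.001]
force: [-0.2, -0.4, 0.5]
gripper_width: 0.8
[641.1 -87.   22. ] [ 219  135   76   77 4177]
t 6.8 pos [ 639.3 -128.4    9.6] F [0.4 0.7 0.7] w 0.7
cm [37.94 -0.12  0.1 ] rot [ 0.001  0.001 -0.001]
```

```bash
python3 -m handwheel '[1,0,0.1,0,0,0,-1,2.2,0,0.1,0,0,0,-1,3.7,0,0.1,0,0,0,-1,5.2,0,0.1,0,0,0,-1,6.8,0,0.1,0,0,0,-1,8.4,0,0.1,0,0,0,-1,10,0,0.1,0,0,0,-1,11.6,0,0.1,0,0,0,-1]'; python3 go.py 645 251 8 89
```

```text
time_s: 7.6
position: [641.3, -10.8, 8.4]
tcp_rot: [0.001, 0.713, 0.701, -0.0]
force: [0.7, -0.3, 0.0]
gripper_width: 0.5
t 7.6 pos [641.3 -10.8   8.4] F [ 0.7 -0.3  0. ] w 0.5
cm [26.19 -0.1  -0.  ] rot [ 0.001  0.001 -0.   ]
```

```bash
python3 -m handwheel '[1.6,0,0,0,0,0,-1,3.2,0,0,0,0,0,-1,4.8,0,0,0,0,0,-1,6.4,0,0,0,0,0,-1,8,0,0,0,0,0,-1,9.6,0,0,0,0,0,-1,11.2,0,0,0,0,0,-1,12.8,0,0,0,0,0,-1]';python3 - <<'E'
from h import *
C=vision.get_calibration("wrist");p,d=vision.grab_frame("wrist");cv2.imwrite("pics/w6.png",p)
for c,s,_ in blobs(p,*BLUE): print(ray("wrist",c,22,C).round(1),s)
E
python3 go.py 645 251 8 89
```

```text
time_s: 8.4
position: [643.6, 118.5, 8.2]
tcp_rot: [0.001, 0.713, 0.701, -0.0]
force: [-0.2, -1.2, -1.1]
gripper_width: 0.3
[646.  152.4  22. ] [ 221  149   75   78 4391]
t 8.45 pos [643.5 121.2   8.2] F [-0.2  1.2  0. ] w 0.3
cm [12.98 -0.06  0.03] rot [ 0.001 -0.     0.001]
```

```bash
python3 -m handwheel '[1.7,0,0,0,0,0,-1,3.4,0,0,0,0,0,-1,5,-0.1,0,0,0,0,-1,6.6,-0.1,0,0,0,0,-1,8.2,-0.2,0,0,0,0,-1,9.8,-0.2,0,0,0,0,-1,11.2,-0.2,0,0,0,0,-1,12.2,-0.2,0,0,0,0,-1]';python3 -m handwheel '[0.6,0,0,0,0,0,-1,0.6,0,0,0,0,0,-1,-1,0,0,0,0,0,-1,-3,0,0,0,0,0,-1,-3,0,-4,0,0,0,-1,-5,0,-8,0,0,0,-1,-9,-2,-10,0,0,0,-1,-14,-4,-10,0,0,0,-1]'; python3 - <<'E'
from h import *
C=vision.get_calibration("wrist");p,d=vision.grab_frame("wrist");cv2.imwrite("pics/w7.png",p)
for c,s,_ in blobs(p,*BLUE): print(ray("wrist",c,22,C).round(1),s)
p,d=vision.grab_frame("top");cv2.imwrite("pics/t7.png",p)
print([x.round(1) for x,a,c in caps("top",p)])
E
python3 go.py 430 -220 110 77.5
```

```text
time_s: 9.25
position: [643.4, 244.7, 8.3]
tcp_rot: [0.0, 0.713, 0.702, 0.001]
force: [0.1, -0.8, 0.1]
gripper_width: 0.5
time_s: 10.05
position: [605.6, 106.1, 113.1]
tcp_rot: [0.004, 0.713, 0.702, 0.004]
force: [0.6, -0.6, 0.5]
gripper_width: 0.8
[584.2 271.   22. ] [204   0  45  16 477]
[643.2 267.4  22. ] [271   0  51  25 925]
[array([641.8, 269.2,  22. ]), array([580.9, 276.2,  22. ]), array([ 436.3, -173.5,   22. ])]
t 10.15 pos [600.2 101.6 108.6] F [-0.5  1.  -0.8] w 0.6
cm [-32.54 -16.28  -0.06] rot [-0.     0.002  0.195]
```

View pics/w7.png

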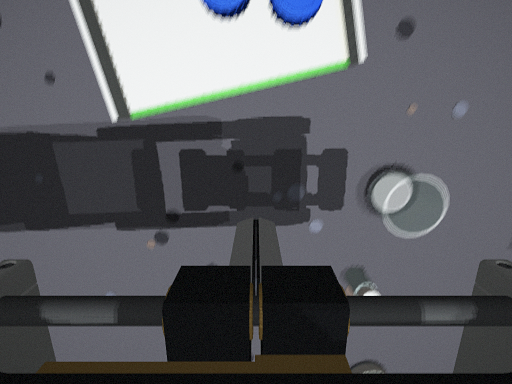

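Caps B and A are both inside the tray, at (226,5) and (296,8), and the fingers are clear. Next is cap C.

```bash
python3 -m handwheel '[-5,-2.5,0,0,0,0.1,-1,-9,-4.5,0,0,0,0.195,-1,-13,-6.5,0,0,0,0.195,-1,-17,-8.5,0,0,0,0.195,-1,-21,-10.5,0,0,0,0.195,-1,-25,-12.5,0,0,0,0.195,-1,-29,-14.5,0,0,0,0.195,-1,-32.5,-16.3,0,0,0,0.195,-1]'; python3 -m handwheel '[0,0,0,0,0,0,-1]'; python3 - <<'E'
from h import *
C=vision.get_calibration("wrist");p,d=vision.grab_frame("wrist");cv2.imwrite("pics/w8.png",p)
for c,s,_ in blobs(p,*BLUE): print(ray("wrist",c,22,C).round(1),s)
E
python3 go.py 429 -220 8 77.5
```

```text
time_s: 10.95
position: [427.7, -222.2, 109.3]
tcp_rot: [0.001, 0.781, 0.625, -0.001]
force: [0.4, -0.6, 0.3]
gripper_width: 0.4
time_s: 11.05
position: [425.2, -226.5, 109.4]
tcp_rot: [0.001, 0.783, 0.622, -0.002]
force: [-0.0, 0.2, -0.3]
gripper_width: 0.4
[ 439.7 -177.    22. ] [ 231  114   49   50 1467]
t 11.1 pos [ 425.8 -224.9  109.2] F [-0.8 -0.4  0.8] w 0.7
cm [ 0.58  0.21 10.12] rot [-0.001  0.003 -0.008]
```

```bash
python3 -m handwheel '[0,0.2,3,0,0,-0.008,-1,0,0.2,6,0,0,-0.008,-1,0,0.2,8.5,0,0,-0.008,-1,0,0.2,9.7,0,0,-0.008,-1,0,0.2,10.1,0,0,-0.008,-1,0.5,0.2,10.1,0,0,-0.008,-1,1,0.2,10.1,0,0,-0.008,-1,1.5,0.2,10.1,0,0,-0.008,-1]'; python3 - <<'E'
from h import *
C=vision.get_calibration("wrist");p,d=vision.grab_frame("wrist")
for c,s,_ in blobs(p,*BLUE): print(ray("wrist",c,22,C).round(1),s)
E
python3 go.py 528.5 229 8 77.5
```

```text
time_s: 11.9
position: [432.2, -211.1, 9.4]
tcp_rot: [0.002, 0.78, 0.626, -0.001]
force: [-0.2, -0.4, -0.5]
gripper_width: 0.6
[ 437.7 -173.7   22. ] [ 213  143   75   76 4211]
t 11.95 pos [ 431.9 -210.3    9.2] F [-0.3  1.3 -0.1] w 0.4
cm [ 4.498e+01 -7.000e-02 -3.000e-02] rot [0.001 0.003 0.   ]
```

```bash
python3 -m handwheel '[1,0,0.1,0,0,0,-1,2.2,0,0.1,0,0,0,-1,3.7,0,0.1,0,0,0,-1,5.2,0,0.1,0,0,0,-1,6.8,0,0.1,0,0,0,-1,8.4,0,0.1,0,0,0,-1,10,0,0.1,0,0,0,-1,11.6,0,0.1,0,0,0,-1]'; python3 go.py 528.5 229 8 77.5
```

```text
time_s: 12.75
position: [457.1, -95.5, 7.9]
tcp_rot: [0.001, 0.78, 0.626, -0.001]
force: [0.2, 0.6, -0.8]
gripper_width: 0.5
t 12.75 pos [457.1 -95.5   7.9] F [ 0.2  0.6 -0.8] w 0.5
cm [ 3.323e+01 -3.000e-02 -1.100e-01] rot [0.001 0.003 0.001]
```

```bash
python3 -m handwheel '[1.6,0,0,0,0,0,-1,3.2,0,0,0,0,0,-1,4.8,0,0,0,0,0,-1,6.4,0,0,0,0,0,-1,8,0,0,0,0,0,-1,9.6,0,0,0,0,0,-1,11.2,0,0,0,0,0,-1,12.8,0,0,0,0,0,-1]';python3 - <<'E'
from h import *
C=vision.get_calibration("wrist");p,d=vision.grab_frame("wrist");cv2.imwrite("pics/w9.png",p)
for c,s,_ in blobs(p,*BLUE): print(ray("wrist",c,22,C).round(1),s)
E
python3 go.py 528.5 229 8 77.5
```

```text
time_s: 13.55
position: [484.5, 31.0, 7.6]
tcp_rot: [0.001, 0.779, 0.626, -0.001]
force: [0.3, -0.1, 0.4]
gripper_width: 0.4
[488.6  64.9  22. ] [ 213  150   75   77 4444]
t 13.6 pos [484.9  32.8   7.7] F [ 0.8  1.1 -0.2] w 0.6
cm [20.1   0.05 -0.06] rot [0.001 0.002 0.002]
```

```bash
python3 -m handwheel '[1.5,0,0,0,0,0,-1,3,0,0,0,0,0,-1,4.5,0.1,0,0,0,0,-1,6,0.1,0,0,0,0,-1,7.5,0.2,0,0,0,0,-1,9,0.2,0,0,0,0,-1,10.5,0.2,0,0,0,0,-1,11.5,0.2,0,0,0,0,-1]';python3 - <<'E'
from h import *
C=vision.get_calibration("wrist");p,d=vision.grab_frame("wrist");cv2.imwrite("pics/w10.png",p)
for c,s,_ in blobs(p,*BLUE): print(ray("wrist",c,22,C).round(1),s)
E
python3 go.py 528.5 229 8 77.5
```

```text
time_s: 14.4
position: [511.8, 146.1, 7.5]
tcp_rot: [0.001, 0.779, 0.627, -0.0]
force: [0.1, 0.6, 1.0]
gripper_width: 0.4
[567.8 269.8  22. ] [306   0   9   8  33]
[574.9 267.7  22. ] [316   0  20   9  84]
[515.9 179.9  22. ] [ 213  150   75   77 4416]
t 14.45 pos [512.1 147.    7.6] F [ 1.1 -0.7 -1.4] w 0.5
cm [ 8.36 -0.15 -0.04] rot [0.002 0.001 0.004]
```

View pics/w10.png

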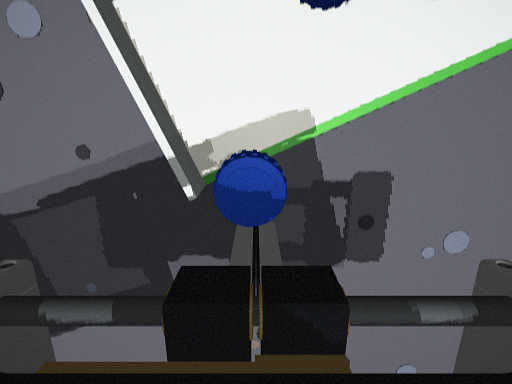

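Cap C, at (250,188), is at the mouth just right of the wall end (195,190). The wall leans away from the path, so I'll continue straight.

```bash
python3 -m handwheel '[1.2,0,0,0,0,0,-1,2.4,0,0,0,0,0,-1,3.6,0,0,0,0,0,-1,4.8,0,0,0,0,0,-1,6,0,0,0,0,0,-1,7.2,0,0,0,0,0,-1,8.2,0,0,0,0,0,-1,8.5,0,0,0,0,0,-1]'; python3 -m handwheel '[0.2,0,0,0,0,0,-1,-1,0,0,0,0,0,-1,-3,0,0,0,0,0,-1,-3,0,-4,0,0,0,-1,-5,0,-8,0,0,0,-1,-10,0,-10,0,0,0,-1,-15,0,-12,0,0,0,-1,-20,0,-14,0,0,0,-1]'; python3 -m handwheel '[-3,0,-2,0,0,0,-1,-8,0,-2,0,0,0,-1,-13,0,-2,0,0,0,-1,-13,0,-2,0,0,0,-1,-13,0,-2,0,0,0,-1]'; python3 - <<'E'
from h import *
p,d=vision.grab_frame("top");cv2.imwrite("pics/t11.png",p)
O=np.array([579,268.]);u=np.array([.978,.209]);n=np.array([-.209,.978])
for k in("top","scene"):
    p,_=vision.grab_frame(k);cv2.imwrite(f"pics/{k}11.png",p)
    for x,a,c in caps(k,p): r=x[:2]-O;print(k,x.round(1),a,"tray",(r@u).round(1),(r@n).round(1))
    q=cv2.imread(f"pics/{k}0.png")
    for nm,lo,hi,am in(("red",(0,180,80),(4,255,255),50),("yel",(22,120,80),(38,255,255),15),("orange",(7,150,80),(18,255,255),60)):
        for im in(q,p): print(k,nm,[c.round(1).tolist() for c,s,m in blobs(im,lo,hi,am)])
    w=cv2.cvtColor(cv2.absdiff(p,q),cv2.COLOR_BGR2GRAY);cv2.imwrite(f"pics/diff{k}.png",w)
E
```

```text
time_s: 15.25
position: [530.6, 231.3, 7.7]
tcp_rot: [0.001, 0.778, 0.628, 0.001]
force: [0.3, -0.5, 0.9]
gripper_width: 0.3
time_s: 16.05
position: [489.0, 44.1, 144.2]
tcp_rot: [0.001, 0.778, 0.628, 0.001]
force: [1.2, -0.8, 0.6]
gripper_width: 0.3
time_s: 16.55
position: [460.4, -84.5, 164.2]
tcp_rot: [0.001, 0.78, 0.626, 0.001]
force: [-0.4, -0.2, 0.3]
gripper_width: 0.6
top [644.2 283.   22. ] 293 tray 66.9 1.0
top [582.7 290.5  22. ] 301 tray 8.4 21.2
top [533.6 263.9  22. ] 298 tray -45.2 5.5
top red [[404.0, 87.2]]
top red [[404.0, 87.1]]
top yel [[313.6, 212.4]]
top yel []
top orange [[75.6, 37.2], [302.5, 118.3]]
top orange [[75.5, 37.2], [302.5, 118.3]]
scene [-238.2  -79.    20. ] 212 tray -871.7 -168.6
scene [533.4 265.5  20. ] 177 tray -45.1 7.0
scene [583.3 292.8  20. ] 195 tray 9.4 23.4
scene [645.  284.4  20. ] 212 tray 68.0 2.2
scene red [[120.1, 214.0], [127.8, 371.9]]
scene red [[120.2, 213.9], [127.8, 371.8]]
scene yel [[188.1, 190.1]]
scene yel [[188.2, 190.3]]
scene orange [[507.3, 241.3], [241.7, 270.4]]
scene orange [[507.7, 240.5], [241.7, 270.5]]
```

View pics/top11.png

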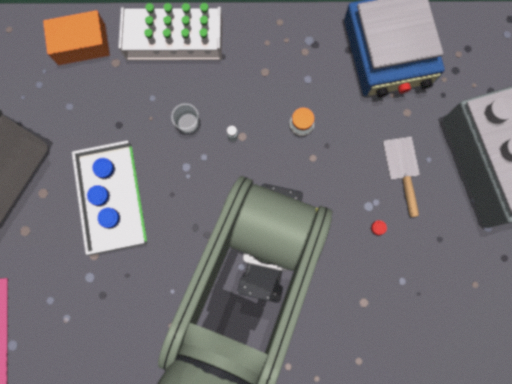

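View pics/scene11.png

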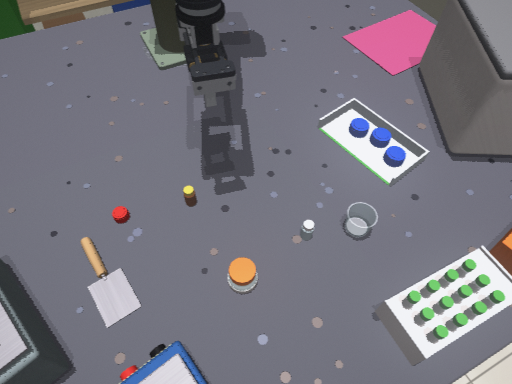

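All three caps lie flat in the tray, at (103,168), (97,196) and (108,218) in the top view. The bystanders are where they started. The arm is up and touches nothing.

```bash
python3 -c "
from cell import ctrl;print(ctrl.hand_in())"
```

```text
the job is handed in; nothing more can be done
None
```

I swept the three blue caps one by one into the catch tray with the closed fingers, with the fingertips about 8 mm above the bench. I then raised the arm clear and handed the job in at about 16.7 s; `ctrl.hand_in()` reports no verdict.

**Caps:** the final top and scene views agree to about 2 mm. In tray coordinates, each within the required x of ±100 mm and y of -40 to 60 mm, from the top view:

| Tray x (mm) | Tray y (mm) |
|---|---|
| 67 | 1 |
| 8 | 21 |
| -45 | 6 |

All three look flat and well inside the walls in both pictures.

**Bystanders:** the red cap, amber vial's yellow cap and jar's orange cap are within 0.3 px of their starting places in the scene view. I checked the clear vial, beaker and spatula by eye only, and they looked unmoved.

**Checks that failed or were incomplete:**
- In the final top view the arm hid the amber vial, so the scene view alone covers it.
- My red mask missed the red cap in both top views, so its check also rests on the scene view, though it is visible in place in the top picture.
- I did not measure cap tilt or speed.

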